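# Nest the turned cups and cap the set

## Task

Clear and pack this set of turned wooden cups: first take the dowel offcut out of the largest cup and put it in the grey scrap box. Then, leaving the largest cup about where it stands, nest the middle-sized cup fully down inside it, then the smallest cup inside that, and last set the knobbed lid squarely on the smallest cup's mouth. Lower the pieces in rather than dropping them, and leave the other tools and things on the bench where they are.

Things in the scene. Friction and masses are not known exactly. Their poses are not given: they have to be found in the camera images.
- large_cup: the largest of three tapered brown turned-wood cups, open at the top: 78 mm across outside at the rim, 62 mm at the foot, 80 mm tall, wall 6 mm, solid bottom 28 mm thick (52 mm deep inside). Origin: centre of the underside; z up its axis. It stands upright; the offcut stands in it at the start.
- medium_cup: the middle-sized of three tapered brown turned-wood cups, open at the top: 64 mm across outside at the rim, 48 mm at the foot, 80 mm tall, wall 6 mm, solid bottom 28 mm thick (52 mm deep inside). Origin: centre of the underside; z up its axis. Fully nested in the largest cup, its underside and its rim are 28 mm above the other's; sideways play 4 mm.
- small_cup: the smallest of three tapered brown turned-wood cups, open at the top: 50 mm across outside at the rim, 34 mm at the foot, 80 mm tall, wall 6 mm, solid bottom 28 mm thick (52 mm deep inside). Origin: centre of the underside; z up its axis. Nests in the middle-sized cup in the same way, 28 mm higher, play about 4 mm.
- lid: brown turned-wood lid, knob up: a spigot below 30 mm across, 6 mm deep (fits the smallest cup's 38 mm mouth), a disc 60 mm across, 10 mm thick, a knob on top 24 mm across, widest 28 to 46 mm above the origin; 46 mm tall in all. Origin: centre of the spigot's underside; z up. On the cup its origin is 74 mm above the cup's underside.
- offcut: pale dowel offcut, 28 mm across, 100 mm long, standing upright in the largest cup, its top 48 mm above that cup's rim. Origin: centre of its underside end; z along it.
- offcut_center (a point): middle of the offcut, 50 mm along it from its origin.
- scrap_box: open grey sheet-metal scrap box fixed to the bench, 160 mm (its x) by 130 mm (its y), 50 mm tall, wall and floor 6 mm. Origin: centre of the underside.
- screwdriver: screwdriver lying flat, about 200 mm long; bystander
- brush: flat glue brush lying flat; bystander
- spindle: turned pale wooden spindle, 60 mm across the foot, 95 mm tall, standing solid (not hollow); bystander
- jar: amber glass jar with steel cap, 68 mm across, 85 mm tall; bystander
- glue: white glue bottle, 60 mm across, 130 mm tall; bystander
- hammer: hammer lying flat; bystander
Not all that is in view belongs to the job. What is shaped like the lid but yellow is not meant.

How it is judged:
On the way, in this order (a step that is already met when the one before it is completed fails the run):
1. the offcut is in the scrap box, let go (x of offcut_center in the frame of scrap_box between -0.074 and 0.074 m and y of offcut_center in the frame of scrap_box between -0.059 and 0.059 m and z of offcut_center in the frame of scrap_box below 0.085 m and contact force between offcut and the fingers below 0.3 N), for 0.2 s.
2. the middle-sized cup is fully nested in the largest, let go (horizontal distance between medium_cup and large_cup below 0.008 m and z of medium_cup in the frame of large_cup between 0.024 and 0.032 m and angle between medium_cup's own z axis and vertical below 0.08 rad and contact force between medium_cup and the fingers below 0.3 N), for 0.2 s.
3. the smallest cup is fully nested in the middle-sized one, let go (all of step 2 and horizontal distance between small_cup and medium_cup below 0.008 m and z of small_cup in the frame of medium_cup between 0.024 and 0.032 m and angle between small_cup's own z axis and vertical below 0.08 rad and contact force between small_cup and the fingers below 0.3 N), for 0.2 s.
4. the lid is seated on the smallest cup, let go (all of step 3 and horizontal distance between lid and small_cup below 0.008 m and z of lid in the frame of small_cup between 0.07 and 0.078 m and angle between lid's own z axis and vertical below 0.08 rad and contact force between lid and the fingers below 0.3 N), for 0.2 s.
At the end, for the whole second after the job is handed in: Offcut in the scrap box. Largest cup upright within 60 mm of its start; middle cup nested in it, smallest in that, each 28 mm up (within 4 mm); lid on top, 74 mm above the smallest cup's underside (within 4 mm). Each centred within 8 mm, tilt under 0.08 rad. All released, at rest (all of step 1 and all of step 4 and angle between large_cup's own z axis and vertical below 0.08 rad and height (world z) of large_cup below 0.006 m and distance of large_cup from where it was at the start of the episode below 0.06 m and linear speed of each of large_cup, medium_cup, small_cup, lid, offcut below 0.03 m/s); the robot touches nothing.
It fails at once if a bystander is moved by more than 40 mm (distance of any of screwdriver, brush, spindle, jar, glue, hammer from where it was at the start of the episode above 0.04 m).
It fails at once if a cup or the lid is dropped (faster than 0.7 m/s) into or onto the stack ((horizontal distance between medium_cup and large_cup below 0.03 m and z of medium_cup in the frame of large_cup between 0.028 and 0.12 m and linear speed of medium_cup above 0.7 m/s) or (horizontal distance between small_cup and medium_cup below 0.03 m and z of small_cup in the frame of medium_cup between 0.028 and 0.12 m and linear speed of small_cup above 0.7 m/s) or (horizontal distance between lid and small_cup below 0.03 m and z of lid in the frame of small_cup between 0.07 and 0.14 m and linear speed of lid above 0.7 m/s)).
It also fails if it takes over 72 s, if anything falls off the work surface, if the arm or the gripper's body presses on something with over 40 N, if the wrist force passes 120 N, or if a joint passes its speed limit or range.

## Robot

A 7-joint arm with a two-finger parallel gripper is mounted at the origin on the work surface. World frame = base frame: x ahead of the robot, y to its left, z up, the work surface at z = 0. Lengths are in m, angles in rad, forces in N, time in s.
With the tool pointing down it reaches from about 0.425 to 0.925 m from the base axis. Payload 6.8 kg.
Tool frame: the origin (TCP) lies on the centre line of the jaws, within the pads' length; the fingertips stand 8 mm ahead of it and the grasp point (between the pads) lies 11 mm behind it (bot.tips_ahead is the distance from the TCP to the fingertips, in m); z points along the fingers, y is the line along which they close (so a half turn about z gives the same grasp; the last joint's range is limited). The gripper opens to 85 mm and grips with 20 to 120 N. Pads are 22 mm wide; open, the fingers measure 114 mm over their backs; the gripper's body (76 mm by 85 mm) begins 54 mm behind the grasp point. The pads swing forward as they close: fully open they stand 13 mm farther back than shut.
Start: joints at [-1.255, 0.477, 0.022, 1.555, -0.011, 1.109, -0.083], TCP at [0.278, 0.615, 0.239] pointing down, gripper open.
Joint ranges: [-2.96, 2.96], [-0.34, 2.1], [-1.41, 1.46], [0.24, 2.44], [-1.37, 4.51], [0.17, 1.92], [-2.96, 2.96]. Speed limits (rad/s): [2.39, 2.39, 3.14, 3.14, 3.14, 3.14, 3.14].

## Interface

Orientations are given as a unit quaternion [w, x, y, z].
In Python, from station import bot gives the robot as it stands.
- The arm moves only by the tool send_rows, never from a script. Its argument "deltas" is text: rows parted by semicolons, each of 4 numbers parted by spaces: the shift along the tool's x, y, z in m, then the turn about the tool's z in degrees. In form: x y z spin; .... A call has 1 to 5 rows; each row is the pose to reach, as a shift and turn from the pose commanded when the call began, along the tool's axes at that moment; what a row does not reach only later rows make up. A row lasts 1/10 s, in which the tool goes at most 50 mm and 8.59 degrees, less where a joint would pass 70% of its speed; a pose out of reach is approached as far as the arm can. A call with a gripper value outside its range is refused whole. "claw" is the opening, from 0 (shut) to 1 (fully open), set as the call begins (left out, the last holds). The fingers move at their own pace and stop on an object; "force" is the grip in N (left out, the last holds). Time passes only in rows, so rows that repeat a pose let the fingers close. It gives the time, the measured TCP pose, the force, the opening and the grip force at its end, in the units of the state.
- bot.get_obs(): the state, without advancing time (a new reading comes with each control period).
- bot.read_camera(name): name is "side" or "top"; returns a dict with "img" (480x640x3 uint8, red, green, blue), "depth" (480x640 float32, m along the optical axis (not along the pixel's ray), 0 where there is no reading), "fx", "fy", "cx", "cy" (pixels), "camera_from_world" (4x4, takes a point from world to camera coordinates). Camera axes: x right, y up, looking along -z (the intrinsics and any distortion apply to the point x, -y, -z); pixel columns grow to the right and rows downward; lengths in m; the calibration is good to about 2 mm. A picture is of the moment at which its call begins.
- bot.hand_in(): hands the job in; it is judged then, once.
Trained networks look in a picture, given as the dict that the camera call returned (one of the last four; its "shot" number tells which), for a name from the list of things; names that differ only in an ending like _2 or _b are one class to them, and where a whole thing is asked for, a point or a joint stands for the part that bears it (a point fixed in the world has none). Each returns a list of dicts, best first, with "confidence" (0 to 1); they miss things now and then, are a little off and sometimes report something else, mostly with a low value. They report only what shows in the picture. A call takes as long as a camera call. They do not tell look-alikes from the thing itself.
- bot.masks_of(picture, query): "mask" (480x640 bool, what is visible of it).
- bot.landmark_of(picture, query): "xyz" ([x, y, z] in m, in world coordinates, good to about 4 mm: a listed point, or the origin of a listed thing).
The state is a dict: "t": time; "q": joint angles; "joint_vel": joint speeds; "joint_torque": joint torques, N m; "eef_pos": TCP position; "tool_rot": TCP orientation; "contact_force": force on the tool from outside, world axes, zero at the start; "torque": the same for the moment, N m; "gripper_width": opening from 0.0 (shut) to 1.0 (fully open); "grasp_force": force on a finger pad.
Only numpy, scipy, OpenCV 4.12 (cv2) and the standard library are available. Lean on these libraries where they do the work, as an engineer would, in place of code of your own. Each camera call takes 0.05 s, during which the arm holds its last target. There are 200 camera calls.

## Working session

There is one attempt and no reset: what is moved stays moved. The work goes in short steps, Python scripts to look and compute and a tool call to move; the robot and the scene stay as the last step left them, time stands still between calls to the robot, and variables do not carry over. Pictures are saved under pics/ and viewed, at most 10 in all, crops included, and the job is handed in when it is done.

Besides the shell and the picture viewer there is one more tool, called after "Call:" as name(argument=value, ...), one argument or row to a line, values as JSON. send_rows: Moves the arm, as the interface text tells. Its arguments: {"type":"object","properties":{"deltas":{"type":"string"},"claw":{"type":"number"},"force":{"type":"number"}},"required":["deltas"]}

```bash
mkdir -p pics; ls; python3 - <<'E'
from station import bot
import cv2,numpy as np
o=bot.get_obs();print(o['t'],o['eef_pos'],o['tool_rot'],o['gripper_width'],bot.tips_ahead)
for n in ['top','side']:
    p=bot.read_camera(n);cv2.imwrite(f'pics/{n}0.png',p['img'][:,:,::-1])
    print(n,np.round(np.linalg.inv(p['camera_from_world']),3).tolist(),p['fx'])
    for q in ['large_cup','medium_cup','small_cup','lid','offcut','offcut_center','scrap_box','spindle','jar','glue','hammer','brush','screwdriver']:
        print(q,[(np.round(d['xyz'],3).tolist(),round(d['confidence'],2)) for d in bot.landmark_of(p,q)][:4])
E
```

```text
pics
0.0 [0.27732679 0.61473858 0.23830322] [-1.33569907e-04  2.10280280e-01  9.77640688e-01 -9.33857882e-04] 0.9996239665598643 0.008
top [[0.021, 0.983, -0.184, 0.341], [-1.0, 0.017, -0.023, 0.025], [-0.019, 0.184, 0.983, 1.312], [0.0, 0.0, 0.0, 1.0]] 553.0990638523792
large_cup [([0.48, -0.024, -0.001], 0.95)]
medium_cup [([0.609, -0.238, 0.0], 0.79)]
small_cup [([0.612, 0.285, 0.003], 0.93)]
lid [([0.422, 0.4, -0.002], 0.91), ([0.467, 0.291, 0.003], 0.8), ([0.4, -0.167, 0.001], 0.43)]
offcut [([0.488, -0.023, 0.032], 0.59)]
offcut_center [([0.491, -0.022, 0.075], 0.75), ([0.41, 0.148, -0.001], 0.74)]
scrap_box [([0.434, -0.379, -0.004], 0.69), ([0.619, 0.447, 0.0], 0.18)]
spindle [([0.774, 0.136, -0.003], 0.65)]
jar [([0.786, -0.069, -0.002], 0.68), ([0.399, -0.167, 0.0], 0.42)]
glue [([0.758, -0.228, -0.002], 0.83), ([0.608, -0.238, -0.001], 0.57)]
hammer [([0.618, 0.443, 0.001], 0.76)]
brush [([0.4, -0.167, -0.002], 0.89)]
screwdriver [([0.409, 0.149, 0.001], 0.56)]
side [[0.839, 0.394, -0.374, 0.132], [-0.543, 0.594, -0.593, -0.642], [-0.012, 0.701, 0.713, 0.928], [0.0, 0.0, 0.0, 1.0]] 508.90769917469083
large_cup [([0.484, -0.021, -0.004], 0.65)]
medium_cup [([0.607, -0.238, -0.003], 0.72)]
small_cup [([0.612, 0.283, 0.001], 0.97)]
lid [([0.465, 0.287, -0.002], 0.84), ([0.779, 0.132, -0.0], 0.72), ([0.419, 0.399, 0.0], 0.54)]
offcut [([0.489, -0.023, 0.032], 0.72)]
offcut_center [([0.489, -0.021, 0.081], 0.92)]
scrap_box [([0.432, -0.376, 0.004], 0.97)]
spindle []
jar [([0.781, -0.069, 0.001], 0.73)]
glue [([0.751, -0.224, 0.0], 0.94)]
hammer [([0.397, -0.167, -0.004], 0.75), ([0.62, 0.443, -0.0], 0.64)]
brush [([0.398, -0.167, -0.006], 0.61)]
screwdriver [([0.413, 0.145, 0.004], 0.68)]
```

View pics/top0.png

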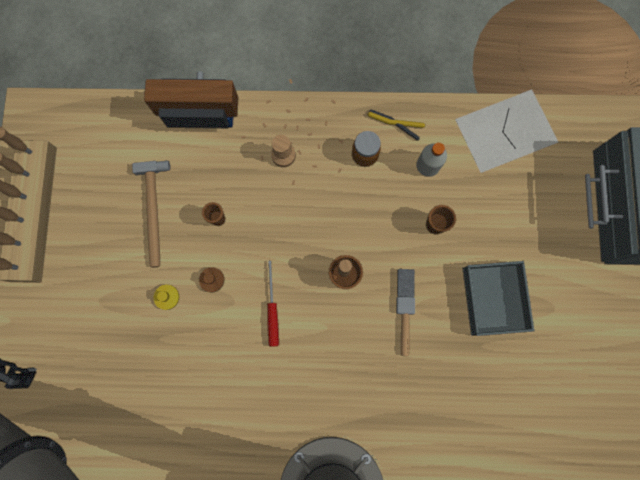

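View pics/side0.png

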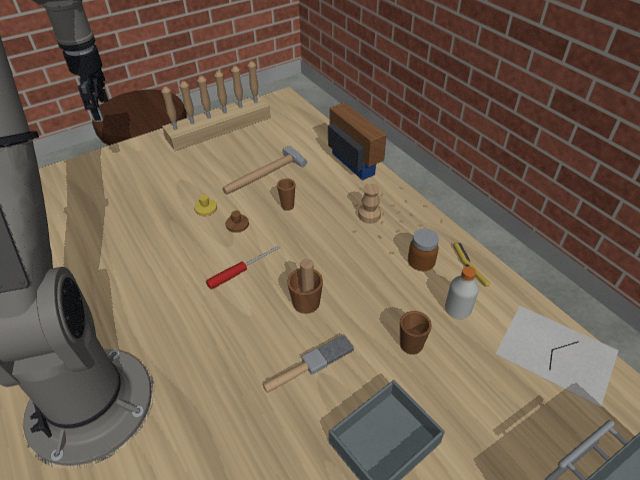

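The networks agree with the pictures: the brown lid is at top pixel (210,280), the yellow decoy at (166,297), the large cup with the offcut at (346,270), the medium cup at (441,219), the small cup at (213,214) and the box at (498,298). I'll set out and turn the tool so it lines up with the world axes.

Call:
send_rows(
  deltas="-0.03 -0.033 0 -5; -0.06 -0.066 0 -10; -0.09 -0.099 0 -15; -0.12 -0.132 0 -20; -0.15 -0.164 0 -24.3",
  claw=1,
  force=40,
)

```text
t: 1.9
eef_pos: [0.3473, 0.4023, 0.2394]
tool_rot: [0.0, -0.002, 1.0, 0.0]
contact_force: [0.8, -0.0, 0.1]
gripper_width: 1.001
grasp_force: 0.0
```

Call:
send_rows(
  deltas="-0.014 -0.042 0 0; -0.028 -0.085 0 0; -0.042 -0.127 0 0; -0.057 -0.17 0 0; -0.071 -0.212 0 0",
)

```text
t: 2.4
eef_pos: [0.4184, 0.1903, 0.2397]
tool_rot: [0.0, -0.0, 1.0, 0.0]
contact_force: [1.0, -0.6, -0.5]
gripper_width: 1.0
grasp_force: 0.0
```

Call:
send_rows(
  deltas="-0.014 -0.042 0 0; -0.028 -0.085 0.01 0; -0.042 -0.127 0.02 0; -0.057 -0.17 0.03 0; -0.071 -0.212 0.04 0",
)

```text
t: 2.9
eef_pos: [0.4896, -0.0216, 0.1994]
tool_rot: [0.001, -0.0, 1.0, 0.0]
contact_force: [1.3, 1.4, 0.8]
gripper_width: 1.003
grasp_force: 0.0
```

Call:
send_rows(
  deltas="0 0 0.035 0; 0 0 0.07 0; 0 0 0.092 0; 0 0 0.092 0",
)

```text
t: 3.3
eef_pos: [0.4869, -0.02, 0.1049]
tool_rot: [-0.003, -0.0, 1.0, -0.0]
contact_force: [-0.6, 0.1, 0.0]
gripper_width: 1.001
grasp_force: 0.0
```

Call:
send_rows(
  deltas="0 0 0 0; 0 0 0 0; 0 0 0 0; 0 0 0 0; 0 0 0 0",
  claw=0,
  force=40,
)

```text
t: 3.8
eef_pos: [0.4898, -0.0197, 0.1084]
tool_rot: [0.001, -0.0, 1.0, 0.0]
contact_force: [-1.3, -0.8, 6.4]
gripper_width: 0.314
grasp_force: 39.0
```

Call:
send_rows(
  deltas="0 0 0 0; 0 0 0 0; 0 0 0 0; 0 0 -0.015 0; 0 0 -0.04 0",
)

```text
t: 4.3
eef_pos: [0.4879, -0.0198, 0.147]
tool_rot: [-0.001, -0.0, 1.0, -0.0]
contact_force: [0.1, -0.1, -0.7]
gripper_width: 0.312
grasp_force: 39.4
```

Call:
send_rows(
  deltas="0 0 -0.035 0; 0 0 -0.06 0; 0.01 -0.04 -0.06 0; 0.02 -0.08 -0.06 0; 0.03 -0.12 -0.06 0",
)

```text
t: 4.8
eef_pos: [0.4588, -0.1409, 0.2081]
tool_rot: [0.001, -0.001, 1.0, 0.0]
contact_force: [0.4, -0.0, -0.3]
gripper_width: 0.318
grasp_force: 39.5
```

Call:
send_rows(
  deltas="0.005 -0.045 0 0; 0.01 -0.09 0 0; 0.015 -0.135 0 0; 0.02 -0.18 0 0; 0.026 -0.225 0 0",
)

```text
t: 5.3
eef_pos: [0.4329, -0.3664, 0.2078]
tool_rot: [0.0, -0.0, 1.0, -0.0]
contact_force: [1.2, 0.6, -1.4]
gripper_width: 0.314
grasp_force: 39.5
```

Call:
send_rows(
  deltas="0 -0.011 0.03 0; 0 -0.011 0.065 0; 0 -0.011 0.09 0; 0 -0.011 0.105 0; 0 -0.011 0.113 0",
)

```text
t: 5.8
eef_pos: [0.4328, -0.3754, 0.0934]
tool_rot: [-0.001, -0.0, 1.0, 0.0]
contact_force: [-0.7, -0.1, 0.0]
gripper_width: 0.312
grasp_force: 39.5
```

Lower to touch the floor, then open gently. A standing dowel is fine.

Call:
send_rows(
  deltas="0 0 0.004 0; 0 0 0.006 0; 0 0 0.006 0",
)

```text
t: 6.1
eef_pos: [0.4336, -0.3761, 0.0891]
tool_rot: [0.001, -0.0, 1.0, -0.0]
contact_force: [0.0, -0.6, -1.2]
gripper_width: 0.313
grasp_force: 39.5
```

Call:
send_rows(
  deltas="0 0 0 0; 0 0 0 0; 0 0 0 0; 0 0 0 0; 0 0 0 0",
  claw=1,
)

```text
t: 6.6
eef_pos: [0.4331, -0.3759, 0.0884]
tool_rot: [0.0, -0.0, 1.0, -0.0]
contact_force: [-1.2, 0.4, -0.7]
gripper_width: 1.002
grasp_force: 0.0
```

Call:
send_rows(
  deltas="0 0 -0.02 0; 0 0 -0.05 0; 0 0 -0.09 0; 0 0 -0.13 0; 0 0 -0.14 0",
)

```text
t: 7.1
eef_pos: [0.4346, -0.3777, 0.2328]
tool_rot: [0.003, 0.0, 1.0, -0.002]
contact_force: [0.2, -0.3, 0.7]
gripper_width: 1.001
grasp_force: 0.0
```

```bash
cat > m.py <<'E'
from station import bot
import cv2,numpy as np
def look(qs,cams=('top','side'),save=None):
    for n in cams:
        p=bot.read_camera(n)
        if save: cv2.imwrite(f'pics/{n}_{save}.png',p['img'][:,:,::-1])
        for q in qs:
            print(n,q,[(np.round(d['xyz'],3).tolist(),round(d['confidence'],2)) for d in bot.landmark_of(p,q)][:3])
            for d in bot.masks_of(p,q)[:1]:
                m=d['mask'];v,u=np.nonzero(m&(p['depth']>0));z=p['depth'][v,u]
                c=np.c_[(u-p['cx'])*z/p['fx'],-(v-p['cy'])*z/p['fy'],-z,np.ones(len(z))]
                w=(np.linalg.inv(p['camera_from_world'])@c.T).T[:,:3]
                h=np.percentile(w[:,2],97); t=w[w[:,2]>h-.006]
                print('   conf',round(d['confidence'],2),'top z',h.round(3),'top-ring mid',((t[:,:2].min(0)+t[:,:2].max(0))/2).round(3),'size',np.ptp(t[:,:2],axis=0).round(3))
E
python3 -c "
from m import *
look(['offcut','large_cup','medium_cup'],save='a')"
```

```text
top offcut [([0.428, -0.378, 0.009], 0.78)]
   conf 0.7 top z 0.111 top-ring mid [ 0.429 -0.343] size [0.015 0.082]
top large_cup [([0.481, -0.025, 0.002], 0.59)]
   conf 0.8 top z 0.083 top-ring mid [ 0.482 -0.022] size [0.075 0.074]
top medium_cup [([0.609, -0.239, 0.001], 0.75)]
   conf 0.76 top z 0.083 top-ring mid [ 0.608 -0.239] size [0.061 0.06 ]
side offcut [([0.435, -0.379, 0.007], 0.57)]
   conf 0.76 top z 0.108 top-ring mid [ 0.431 -0.376] size [0.027 0.027]
side large_cup [([0.484, -0.022, -0.005], 0.6)]
   conf 0.64 top z 0.081 top-ring mid [ 0.479 -0.023] size [0.077 0.077]
side medium_cup []
   conf 0.4 top z 0.022 top-ring mid [ 0.396 -0.165] size [0.198 0.043]
```

Call:
send_rows(
  deltas="-0.035 0.027 0 0; -0.07 0.055 0 0; -0.105 0.082 0 0; -0.14 0.11 0 0; -0.175 0.137 0 0",
)

```text
t: 8.3
eef_pos: [0.6094, -0.2374, 0.2283]
tool_rot: [0.0, -0.0, 1.0, 0.0]
contact_force: [0.7, 0.3, -0.3]
gripper_width: 1.001
grasp_force: 0.0
```

Call:
send_rows(
  deltas="0 0 0.04 0; 0 0 0.08 0; 0 0 0.12 0; 0 0 0.15 0; 0 0 0.164 0",
)

```text
t: 8.8
eef_pos: [0.6063, -0.2379, 0.0611]
tool_rot: [-0.002, -0.0, 1.0, 0.001]
contact_force: [-0.2, 1.4, -0.2]
gripper_width: 1.001
grasp_force: 0.0
```

Call:
send_rows(
  deltas="0 0 0 0; 0 0 0 0; 0 0 0 0; 0 0 0 0; 0 0 0 0",
  claw=0,
  force=40,
)

```text
t: 9.3
eef_pos: [0.6087, -0.2391, 0.0655]
tool_rot: [0.001, -0.0, 1.0, -0.0]
contact_force: [-0.7, 0.3, 1.1]
gripper_width: 0.715
grasp_force: 43.7
```

Call:
send_rows(
  deltas="0 0 -0.01 0; 0 0 -0.04 0; 0 0 -0.08 0; 0 0 -0.12 0; 0 0 -0.14 0",
)

```text
t: 9.8
eef_pos: [0.6094, -0.2398, 0.2092]
tool_rot: [0.003, 0.0, 1.0, -0.001]
contact_force: [0.4, -0.3, -0.9]
gripper_width: 0.719
grasp_force: 43.8
```

Call:
send_rows(
  deltas="0.021 0.036 0 0; 0.042 0.072 0 0; 0.063 0.108 0 0; 0.084 0.144 0 0; 0.105 0.18 0 0",
)

```text
t: 10.3
eef_pos: [0.502, -0.0576, 0.2051]
tool_rot: [0.0, -0.0, 1.0, 0.0]
contact_force: [0.4, 0.4, -0.1]
gripper_width: 0.717
grasp_force: 43.9
```

Call:
send_rows(
  deltas="0.015 0.025 0 0; 0.021 0.036 0 0; 0.021 0.036 0 0",
)

```text
t: 10.6
eef_pos: [0.4812, -0.021, 0.205]
tool_rot: [0.0, -0.002, 1.0, 0.001]
contact_force: [0.6, -1.4, -1.7]
gripper_width: 0.714
grasp_force: 43.9
```

```bash
python3 -c "
from m import *
look(['large_cup','medium_cup'],['side'],save='b')
print(bot.get_obs()['eef_pos'])"
```

```text
side large_cup [([0.398, -0.166, -0.008], 0.64), ([0.485, -0.019, -0.004], 0.59)]
   conf 0.84 top z 0.082 top-ring mid [ 0.479 -0.024] size [0.077 0.077]
side medium_cup [([0.48, -0.021, 0.142], 0.63)]
   conf 0.59 top z 0.221 top-ring mid [ 0.468 -0.02 ] size [0.04  0.063]
[ 0.48251716 -0.02406266  0.20452842]
```

View pics/side_b.png

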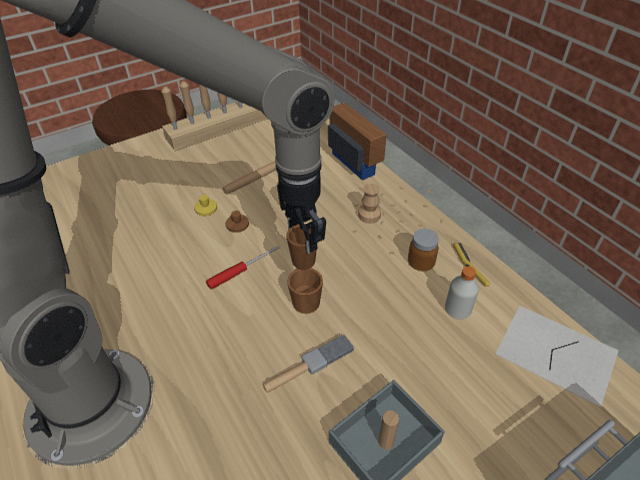

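The medium cup hangs upright at (303,248), directly above the large cup at (305,290), and the offcut stands in the box at (389,430). Lowering now.

Call:
send_rows(
  deltas="0 0 0.025 0; 0 0 0.05 0; 0 0 0.075 0; 0 0 0.095 0; 0 0 0.105 0",
)

```text
t: 11.35
eef_pos: [0.4814, -0.0238, 0.0977]
tool_rot: [-0.001, 0.001, 1.0, -0.0]
contact_force: [0.1, 0.3, -1.8]
gripper_width: 0.715
grasp_force: 43.9
```

Call:
send_rows(
  deltas="0 0 0.003 0; 0 0 0.005 0; 0 0 0.006 0",
)

```text
t: 11.65
eef_pos: [0.4827, -0.023, 0.0939]
tool_rot: [0.001, -0.0, 1.0, 0.0]
contact_force: [-0.2, 0.5, -0.4]
gripper_width: 0.719
grasp_force: 43.9
```

Call:
send_rows(
  deltas="0 0 0 0; 0 0 0 0; 0 0 0 0; 0 0 0 0; 0 0 0 0",
  claw=1,
)

```text
t: 12.15
eef_pos: [0.4821, -0.0228, 0.0934]
tool_rot: [0.0, -0.0, 1.0, 0.0]
contact_force: [-0.3, -0.4, -0.0]
gripper_width: 1.002
grasp_force: 0.0
```

Call:
send_rows(
  deltas="0 0 -0.02 0; 0 0 -0.06 0; 0 0 -0.1 0; 0 0 -0.14 0; 0 0 -0.15 0",
)

```text
t: 12.65
eef_pos: [0.4842, -0.023, 0.2475]
tool_rot: [0.004, 0.0, 1.0, 0.001]
contact_force: [0.0, 0.5, 0.2]
gripper_width: 1.001
grasp_force: 0.0
```

Call:
send_rows(
  deltas="-0.015 0.04 0 0; -0.03 0.08 0 0; -0.045 0.12 0 0; -0.06 0.16 0 0; -0.075 0.2 0 0",
)

```text
t: 13.15
eef_pos: [0.5569, 0.1788, 0.2425]
tool_rot: [-0.0, -0.0, 1.0, -0.0]
contact_force: [0.9, -0.4, 1.0]
gripper_width: 1.006
grasp_force: 0.0
```

```bash
python3 -c "
from m import *
look(['large_cup','medium_cup','small_cup'],save='c')
print(bot.get_obs()['eef_pos'])
s=cv2.imread('pics/side_c.png')[200:350,220:400];t=cv2.imread('pics/top_c.png')[180:330,270:450]
cv2.imwrite('pics/c.png',cv2.resize(np.hstack([s,t]),None,fx=2.2,fy=2.2))"
```

```text
top large_cup [([0.48, -0.022, -0.002], 0.78), ([0.786, -0.065, -0.001], 0.19)]
   conf 0.75 top z 0.11 top-ring mid [ 0.477 -0.02 ] size [0.048 0.059]
top medium_cup [([0.484, -0.025, 0.027], 0.74)]
   conf 0.68 top z 0.111 top-ring mid [ 0.483 -0.022] size [0.06  0.061]
top small_cup []
   conf 0.28 top z 0.03 top-ring mid [0.622 0.454] size [0.256 0.09 ]
side large_cup [([0.482, -0.021, -0.003], 0.8)]
   conf 0.98 top z 0.082 top-ring mid [ 0.477 -0.025] size [0.072 0.074]
side medium_cup [([0.48, -0.022, 0.027], 0.7), ([0.625, 0.442, -0.0], 0.35)]
   conf 0.79 top z 0.11 top-ring mid [ 0.481 -0.023] size [0.063 0.064]
side small_cup [([0.613, 0.285, -0.003], 0.67)]
   conf 0.77 top z 0.082 top-ring mid [0.61  0.284] size [0.049 0.053]
[0.55692886 0.17681124 0.2434648 ]
```

View pics/c.png

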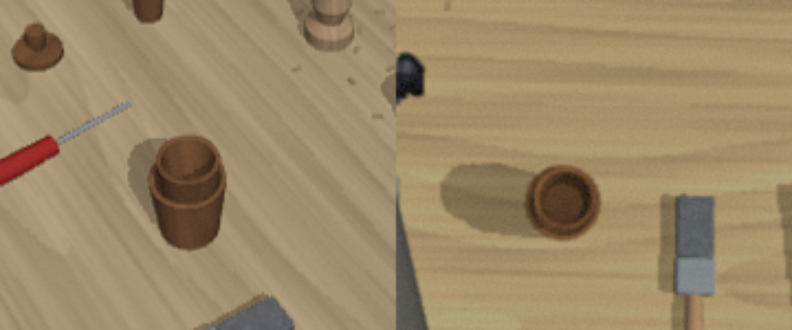

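The medium cup is fully nested: the crop shows it seated concentrically at (188,160), with its rim at about 0.11 m. Next, the small cup.

Call:
send_rows(
  deltas="-0.02 0.04 0 0; -0.04 0.08 0 0; -0.055 0.107 0 0; -0.055 0.107 0.04 0; -0.055 0.107 0.08 0",
)

```text
t: 14.35
eef_pos: [0.6129, 0.2861, 0.1632]
tool_rot: [0.001, -0.001, 1.0, 0.001]
contact_force: [0.1, -0.3, -0.8]
gripper_width: 0.999
grasp_force: 0.0
```

Call:
send_rows(
  deltas="0 0 0.04 0; 0 0 0.075 0; 0 0 0.097 0; 0 0 0.097 0",
)

```text
t: 14.75
eef_pos: [0.6094, 0.2831, 0.0626]
tool_rot: [-0.003, -0.0, 1.0, -0.002]
contact_force: [-1.1, 0.6, 0.6]
gripper_width: 1.001
grasp_force: 0.0
```

Call:
send_rows(
  deltas="0 0 0 0; 0 0 0 0; 0 0 0 0; 0 0 0 0; 0 0 0 0",
  claw=0,
)

```text
t: 15.25
eef_pos: [0.6133, 0.2847, 0.0689]
tool_rot: [0.002, -0.0, 1.0, 0.001]
contact_force: [-0.5, -0.9, 5.2]
gripper_width: 0.562
grasp_force: 40.7
```

Call:
send_rows(
  deltas="0 0 -0.01 0; 0 0 -0.04 0; 0 0 -0.08 0; 0 0 -0.12 0; 0 0 -0.16 0",
)

```text
t: 15.75
eef_pos: [0.6118, 0.2841, 0.2293]
tool_rot: [0.001, -0.0, 1.0, 0.0]
contact_force: [0.3, 1.4, -1.3]
gripper_width: 0.564
grasp_force: 41.5
```

Call:
send_rows(
  deltas="0.017 -0.04 0 0; 0.034 -0.08 0 0; 0.051 -0.12 0 0; 0.068 -0.16 0 0; 0.085 -0.2 0 0",
)

```text
t: 16.25
eef_pos: [0.5262, 0.0826, 0.2276]
tool_rot: [0.001, -0.0, 1.0, 0.0]
contact_force: [1.4, -1.0, -0.0]
gripper_width: 0.562
grasp_force: 41.5
```

Call:
send_rows(
  deltas="0.017 -0.04 0 0; 0.034 -0.08 0 0; 0.045 -0.106 0 0; 0.045 -0.106 0 0",
)

```text
t: 16.65
eef_pos: [0.4803, -0.0264, 0.2275]
tool_rot: [0.0, 0.003, 1.0, 0.0]
contact_force: [0.1, 0.1, -1.3]
gripper_width: 0.562
grasp_force: 41.6
```

```bash
python3 -c "
from m import *
look(['medium_cup','small_cup'],['side'],save='d')
print(bot.get_obs()['eef_pos'])
cv2.imwrite('pics/d.png',cv2.resize(cv2.imread('pics/side_d.png')[180:330,220:400],None,fx=2.5,fy=2.5))"
```

```text
side medium_cup [([0.483, -0.02, 0.029], 0.88), ([0.476, -0.028, 0.158], 0.24)]
   conf 0.87 top z 0.11 top-ring mid [ 0.481 -0.023] size [0.063 0.063]
side small_cup [([0.478, -0.028, 0.158], 0.85)]
   conf 0.74 top z 0.24 top-ring mid [ 0.471 -0.025] size [0.034 0.044]
[ 0.48259342 -0.020601    0.22674456]
```

View pics/d.png

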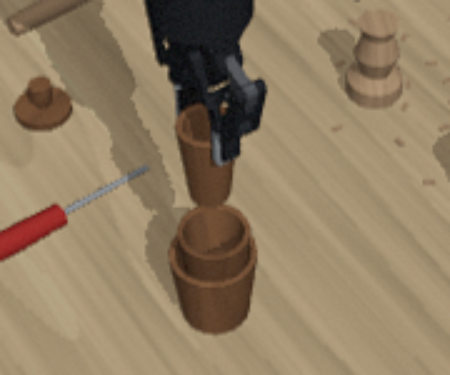

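The small cup hangs upright over the nest (crop (205,170) above (215,230)). Lowering.

Call:
send_rows(
  deltas="0 0 0.02 0; 0 0 0.045 0; 0 0 0.07 0; 0 0 0.088 0; 0 0 0.095 0",
)

```text
t: 17.4
eef_pos: [0.4814, -0.0208, 0.1296]
tool_rot: [-0.001, -0.001, 1.0, -0.0]
contact_force: [-0.1, -0.4, -1.1]
gripper_width: 0.558
grasp_force: 41.6
```

Call:
send_rows(
  deltas="0 0 0.003 0; 0 0 0.006 0; 0 0 0.008 0; 0 0 0.008 0",
)

```text
t: 17.8
eef_pos: [0.4835, -0.0216, 0.1249]
tool_rot: [0.002, -0.0, 1.0, 0.0]
contact_force: [-2.1, -0.9, 7.3]
gripper_width: 0.558
grasp_force: 42.1
```

Light bottom contact at 7 N. Releasing, then going on toward the lid at (0.466, 0.289).

Call:
send_rows(
  deltas="0 0 0 0; 0 0 0 0; 0 0 0 0; 0 0 0 0; 0 0 0 0",
  claw=1,
)

```text
t: 18.3
eef_pos: [0.482, -0.0218, 0.1233]
tool_rot: [-0.0, -0.0, 1.0, 0.0]
contact_force: [0.7, -0.0, 0.5]
gripper_width: 0.997
grasp_force: 0.0
```

Call:
send_rows(
  deltas="0 0 -0.02 0; 0 0 -0.06 0; 0 0 -0.1 0; 0 0 -0.12 0; 0 0.03 -0.12 0",
)

```text
t: 18.8
eef_pos: [0.484, 0.0049, 0.2468]
tool_rot: [0.003, 0.003, 1.0, 0.0]
contact_force: [1.2, 0.4, 0.7]
gripper_width: 1.005
grasp_force: 0.0
```

Call:
send_rows(
  deltas="0.002 0.04 0 0; 0.004 0.085 0 0; 0.006 0.13 0 0; 0.008 0.175 0 0; 0.01 0.2 0 0",
)

```text
t: 19.3
eef_pos: [0.471, 0.2124, 0.2432]
tool_rot: [-0.0, -0.002, 1.0, 0.001]
contact_force: [0.8, 0.9, 0.1]
gripper_width: 1.0
grasp_force: 0.0
```

```bash
python3 -c "
from m import *
look(['medium_cup','small_cup','lid'],save='e')
print(bot.get_obs()['eef_pos'])
s=cv2.imread('pics/side_e.png')[180:330,200:380];t=cv2.imread('pics/top_e.png')[180:330,270:450]
cv2.imwrite('pics/e.png',cv2.resize(np.hstack([s,t]),None,fx=2.2,fy=2.2))"
```

```text
top medium_cup [([0.483, -0.022, 0.028], 0.73)]
   conf 0.73 top z 0.029 top-ring mid [0.363 0.144] size [0.098 0.025]
top small_cup [([0.48, -0.023, 0.059], 0.79)]
   conf 0.67 top z 0.139 top-ring mid [ 0.483 -0.022] size [0.048 0.045]
top lid [([0.419, 0.4, 0.003], 0.55)]
   conf 0.79 top z 0.049 top-ring mid [0.415 0.316] size [0.035 0.186]
side medium_cup [([0.484, -0.024, 0.028], 0.83)]
   conf 0.9 top z 0.11 top-ring mid [ 0.48  -0.032] size [0.062 0.048]
side small_cup []
   conf 0.93 top z 0.138 top-ring mid [ 0.48  -0.023] size [0.046 0.049]
side lid [([0.465, 0.29, -0.001], 0.84), ([0.421, 0.397, 0.0], 0.66)]
   conf 0.8 top z 0.048 top-ring mid [0.419 0.396] size [0.023 0.026]
[0.47201867 0.20786669 0.24336628]
```

View pics/e.png

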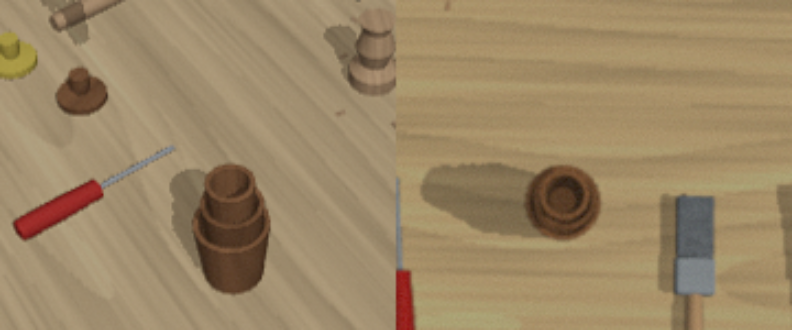

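The small cup is fully nested and concentric, with its rim at about 0.137 m and its centre at (0.481,-0.022). The brown lid is at crop (80,90). I'll measure its knob more closely.

```bash
python3 -c "
from m import *
for n in ['side','top']:
    p=bot.read_camera(n)
    v,u=np.nonzero(p['depth']>0);z=p['depth'][v,u]
    c=np.c_[(u-p['cx'])*z/p['fx'],-(v-p['cy'])*z/p['fy'],-z,np.ones(len(z))]
    w=(np.linalg.inv(p['camera_from_world'])@c.T).T[:,:3]
    near=np.hypot(w[:,0]-.466,w[:,1]-.289)<.05
    for a,b in [(.041,.06),(.011,.022)]:
        t=w[near&(w[:,2]>a)&(w[:,2]<b)]
        if len(t): print(n,len(t),'mid',((t.min(0)+t.max(0))/2).round(4),'mean',t.mean(0).round(4),'size',np.ptp(t,axis=0).round(3))
    print([np.round(d['xyz'],3).tolist() for d in bot.landmark_of(p,'lid')])
"
```

```text
side 59 mid [0.4615 0.2897 0.0462] mean [0.4615 0.2891 0.046 ] size [0.023 0.026 0.01 ]
side 245 mid [0.4619 0.2893 0.0164] mean [0.46   0.2838 0.0168] size [0.059 0.062 0.011]
[[0.422, 0.401, -0.0], [0.464, 0.29, -0.001]]
[[0.419, 0.403, -0.003], [0.483, -0.02, 0.06]]
```

Call:
send_rows(
  deltas="0.005 0.04 0 0; 0.009 0.081 0.02 0; 0.009 0.081 0.06 0; 0.009 0.081 0.1 0; 0.009 0.081 0.14 0",
)

```text
t: 20.7
eef_pos: [0.4628, 0.2898, 0.1021]
tool_rot: [0.0, -0.001, 1.0, 0.0]
contact_force: [1.2, -0.0, -0.9]
gripper_width: 0.998
grasp_force: 0.0
```

Call:
send_rows(
  deltas="0 0 0.035 0; 0 0 0.06 0; 0 0 0.071 0; 0 0 0.071 0",
)

```text
t: 21.1
eef_pos: [0.4622, 0.2887, 0.0311]
tool_rot: [-0.001, -0.0, 1.0, -0.001]
contact_force: [0.3, 0.2, -0.2]
gripper_width: 0.997
grasp_force: 0.0
```

Call:
send_rows(
  deltas="0 0 0 0; 0 0 0 0; 0 0 0 0; 0 0 0 0; 0 0 0 0",
  claw=0,
)

```text
t: 21.6
eef_pos: [0.4634, 0.2895, 0.0331]
tool_rot: [0.001, -0.0, 1.0, 0.0]
contact_force: [-0.4, 0.2, 5.5]
gripper_width: 0.264
grasp_force: 38.9
```

Call:
send_rows(
  deltas="0 0 0 0; 0 0 0 0; 0 0 -0.02 0; 0 0 -0.06 0; 0 0 -0.1 0",
)

```text
t: 22.1
eef_pos: [0.4622, 0.2886, 0.1328]
tool_rot: [-0.001, -0.0, 1.0, -0.001]
contact_force: [0.9, -0.1, -0.9]
gripper_width: 0.258
grasp_force: 39.5
```

Call:
send_rows(
  deltas="0 0 -0.04 0; 0 0 -0.08 0; 0 0 -0.11 0; 0 0 -0.11 0",
)

```text
t: 22.5
eef_pos: [0.465, 0.2905, 0.2469]
tool_rot: [0.003, -0.0, 1.0, 0.003]
contact_force: [0.1, -0.1, -0.5]
gripper_width: 0.262
grasp_force: 39.5
```

Call:
send_rows(
  deltas="-0.002 -0.04 0 0; -0.005 -0.085 0 0; -0.007 -0.13 0 0; -0.01 -0.175 0 0; -0.013 -0.22 0 0",
)

```text
t: 23.0
eef_pos: [0.4751, 0.0673, 0.2414]
tool_rot: [-0.001, -0.0, 1.0, -0.0]
contact_force: [1.2, -0.5, -0.2]
gripper_width: 0.265
grasp_force: 39.5
```

Call:
send_rows(
  deltas="-0.003 -0.04 0 0; -0.005 -0.075 0.01 0; -0.0055 -0.091 0.025 0; -0.0055 -0.091 0.04 0; -0.0055 -0.091 0.04 0",
)

```text
t: 23.5
eef_pos: [0.4794, -0.0226, 0.1999]
tool_rot: [-0.002, 0.001, 1.0, -0.0]
contact_force: [-0.6, 0.4, 0.2]
gripper_width: 0.264
grasp_force: 39.5
```

```bash
python3 -c "
from m import *
print(bot.get_obs()['eef_pos'])
p=bot.read_camera('side');cv2.imwrite('pics/f.png',cv2.resize(p['img'][180:330,220:400,::-1],None,fx=3,fy=3))
v,u=np.nonzero(p['depth']>0);z=p['depth'][v,u]
c=np.c_[(u-p['cx'])*z/p['fx'],-(v-p['cy'])*z/p['fy'],-z,np.ones(len(z))]
w=(np.linalg.inv(p['camera_from_world'])@c.T).T[:,:3]
near=np.hypot(w[:,0]-.4815,w[:,1]+.022)<.05
for a in np.arange(.125,.21,.005):
    t=w[near&(w[:,2]>a)&(w[:,2]<a+.005)]
    if len(t): print(a.round(3),len(t),t.min(0).round(3)[:2],t.max(0).round(3)[:2])
print([np.round(d['xyz'],3).tolist() for q in ['lid','small_cup'] for d in bot.landmark_of(p,q)])
"
```

```text
[ 0.47939628 -0.02256361  0.19993569]
0.125 45 [ 0.456 -0.046] [ 0.5   -0.005]
0.13 52 [ 0.457 -0.046] [ 0.502 -0.006]
0.135 73 [ 0.456 -0.047] [ 0.504 -0.005]
0.14 3 [ 0.458 -0.048] [ 0.479 -0.019]
0.17 14 [ 0.452 -0.05 ] [ 0.49  -0.033]
0.175 46 [ 0.448 -0.052] [ 0.497 -0.013]
0.18 264 [ 0.448 -0.053] [0.508 0.007]
0.185 71 [ 0.45  -0.048] [0.504 0.003]
0.19 6 [ 0.468 -0.04 ] [ 0.484 -0.008]
0.195 13 [ 0.467 -0.043] [ 0.475 -0.006]
0.2 34 [ 0.465 -0.047] [ 0.484 -0.005]
0.205 27 [ 0.466 -0.048] [ 0.484 -0.009]
[[0.481, -0.023, 0.169], [0.421, 0.401, 0.001], [0.481, -0.02, 0.056]]
```

View pics/f.png

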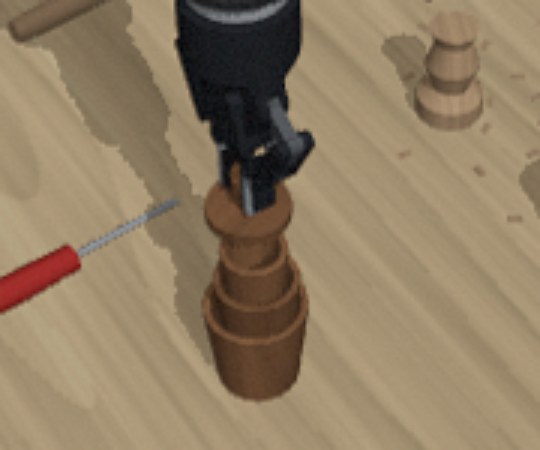

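The lid is level, with its disc at crop (248,208) directly over the small cup at (255,260), within about 2 mm. Lowering slowly.

Call:
send_rows(
  deltas="0 0 0.01 0; 0 0 0.02 0; 0 0 0.028 0; 0 0 0.034 0; 0 0 0.034 0",
)

```text
t: 24.15
eef_pos: [0.4808, -0.0219, 0.1672]
tool_rot: [-0.001, -0.0, 1.0, -0.0]
contact_force: [1.0, -0.5, -0.1]
gripper_width: 0.265
grasp_force: 39.5
```

Call:
send_rows(
  deltas="0 0 0.002 0; 0 0 0.004 0; 0 0 0.004 0",
)

```text
t: 24.45
eef_pos: [0.4815, -0.0219, 0.1643]
tool_rot: [0.0, -0.0, 1.0, 0.0]
contact_force: [0.4, -0.3, -0.8]
gripper_width: 0.263
grasp_force: 39.5
```

Call:
send_rows(
  deltas="0 0 0.001 0; 0 0 0.002 0; 0 0 0.003 0; 0 0 0.003 0",
)

```text
t: 24.85
eef_pos: [0.4834, -0.0222, 0.1633]
tool_rot: [0.002, 0.0, 1.0, 0.0]
contact_force: [-2.4, -1.6, 15.4]
gripper_width: 0.261
grasp_force: 40.2
```

Seated, with contact at 15 N. Releasing and retreating.

Call:
send_rows(
  deltas="0 0 -0.001 0; 0 0 -0.001 0; 0 0 -0.001 0",
)

```text
t: 25.15
eef_pos: [0.4826, -0.022, 0.1634]
tool_rot: [0.001, -0.0, 1.0, 0.0]
contact_force: [-1.9, -0.3, 8.8]
gripper_width: 0.263
grasp_force: 39.6
```

Call:
send_rows(
  deltas="0 0 0 0; 0 0 0 0; 0 0 0 0; 0 0 0 0; 0 0 0 0",
  claw=1,
)

```text
t: 25.65
eef_pos: [0.4814, -0.0218, 0.1622]
tool_rot: [-0.0, -0.0, 1.0, -0.0]
contact_force: [-0.1, -0.3, -0.8]
gripper_width: 1.002
grasp_force: 0.0
```

Call:
send_rows(
  deltas="0 0 -0.02 0; 0 0 -0.06 0; 0 0 -0.1 0; 0 0.03 -0.12 0; 0 0.07 -0.12 0",
)

```text
t: 26.15
eef_pos: [0.4835, 0.0473, 0.2859]
tool_rot: [0.003, 0.002, 1.0, 0.001]
contact_force: [0.7, 1.2, 0.9]
gripper_width: 1.002
grasp_force: 0.0
```

Call:
send_rows(
  deltas="0 0.04 0 0; 0 0.08 0 0; 0 0.11 0 0; 0 0.12 0 0; 0 0.12 0 0",
)

```text
t: 26.65
eef_pos: [0.4812, 0.1693, 0.282]
tool_rot: [-0.0, -0.002, 1.0, -0.0]
contact_force: [0.4, -0.3, -0.7]
gripper_width: 1.001
grasp_force: 0.0
```

```bash
python3 -c "
from m import *
look(['lid','small_cup','medium_cup','large_cup','offcut'],save='g')
s=cv2.imread('pics/side_g.png')[180:480,220:460];t=cv2.imread('pics/top_g.png')[180:480,300:540]
cv2.imwrite('pics/g.png',cv2.resize(np.hstack([s,t]),None,fx=1.6,fy=1.6))"
```

```text
top lid [([0.485, -0.022, 0.132], 0.89), ([0.419, 0.4, -0.002], 0.68)]
   conf 0.7 top z 0.179 top-ring mid [ 0.483 -0.02 ] size [0.023 0.023]
top small_cup []
   conf 0.38 top z 0.132 top-ring mid [ 0.756 -0.223] size [0.026 0.027]
top medium_cup [([0.482, -0.022, 0.027], 0.64)]
top large_cup []
   conf 0.55 top z 0.083 top-ring mid [ 0.468 -0.019] size [0.046 0.069]
top offcut [([0.43, -0.378, 0.008], 0.57)]
   conf 0.73 top z 0.11 top-ring mid [ 0.433 -0.374] size [0.026 0.026]
side lid [([0.421, 0.399, 0.003], 0.92), ([0.482, -0.021, 0.129], 0.76), ([0.483, -0.021, -0.005], 0.71)]
   conf 0.78 top z 0.178 top-ring mid [ 0.48  -0.023] size [0.024 0.024]
side small_cup [([0.482, -0.02, 0.054], 0.76), ([0.755, -0.226, 0.002], 0.46)]
   conf 0.48 top z 0.132 top-ring mid [ 0.474 -0.042] size [0.028 0.016]
side medium_cup [([0.486, -0.021, 0.028], 0.66)]
   conf 0.63 top z 0.11 top-ring mid [ 0.479 -0.028] size [0.059 0.053]
side large_cup [([0.484, -0.02, -0.004], 0.92)]
   conf 0.9 top z 0.082 top-ring mid [ 0.477 -0.03 ] size [0.073 0.064]
side offcut []
   conf 0.57 top z 0.108 top-ring mid [ 0.432 -0.376] size [0.027 0.026]
```

View pics/g.png

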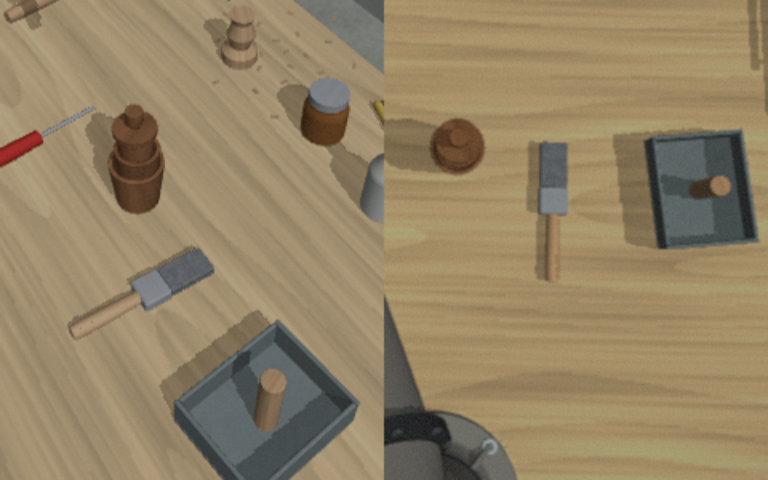

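The stack is complete and level at crop (136,160), with the knob top at 0.177 m against an expected 0.176 m. The offcut stands in the box.

```bash
python3 -c "
from station import bot
print(bot.hand_in())"
```

```text
the job is handed in; nothing more can be done
None
```

The job is handed in with no verdict returned: the last pictures show the offcut in the scrap box and all three cups nested with the lid seated on top, and no other tool was handled.

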